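Clear and set the length stop

ROBOT

A 7-joint arm with a two-finger parallel gripper is mounted at the origin on the work surface. World frame = base frame: x ahead of the robot, y to its left, z up, the work surface at z = 0. Lengths are in m, angles in rad, forces in N, time in s.
With the tool pointing down it reaches from about 0.425 to 0.925 m from the base axis. Payload 6.8 kg.
Tool frame: the origin (TCP) lies at the very end of the fingers, on their centre line; the grasp point (between the pads) lies 19 mm behind it; z points along the fingers, y is the line along which they close (so a half turn about z gives the same grasp; the last joint's range is limited). The gripper opens to 85 mm and grips with 20 to 120 N. Pads are 22 mm wide; open, the fingers measure 114 mm over their backs; the gripper's body (76 mm by 85 mm) begins 54 mm behind the grasp point. The pads swing forward as they close: fully open they stand 13 mm farther back than shut.
Start: joints at [-1.418, 0.477, 0.022, 1.555, -0.011, 1.109, -0.083], TCP at [0.174, 0.652, 0.231] pointing down, gripper open.
Joint ranges: [-2.96, 2.96], [-0.34, 2.1], [-1.41, 1.46], [0.24, 2.44], [-1.37, 4.51], [0.17, 1.92], [-2.96, 2.96]. Speed limits (rad/s): [2.39, 2.39, 3.14, 3.14, 3.14, 3.14, 3.14].

INTERFACE

Orientations are given as a rotation vector (axis times angle).
In Python, from bench import r gives the robot as it stands. The module is installed in compiled form; this text tells all that it offers.
- The arm moves only by the tool servo_tool, never from a script. Its argument "commands" is a list of rows, each a list of 7 numbers: the turn, a rotation vector about the world's x, y, z in degrees, then the shift along the world's x, y, z in mm, then the closure, from 0 (fully open) to 1 (shut). A call has 1 to 5 rows; each row is the pose to reach, as a shift and turn from the pose commanded when the call began; what a row does not reach only later rows make up. A row lasts 1/12 s, in which the tool goes at most 41.7 mm and 7.16 degrees, less where a joint would pass 70% of its speed; a pose out of reach is approached as far as the arm can. A call with a gripper value outside its range is refused whole. The fingers move at their own pace and stop on an object; "force" is the grip in N (left out, the last holds). Time passes only in rows, so rows that repeat a pose let the fingers close. It gives the time, the measured TCP pose, the force, the opening and the grip force at its end, in the units of the state.
- r.get_obs(): the state, without advancing time (a new reading comes with each control period).
- r.grab_frame(name): name is "scene" or "top"; returns (picture, depth): 480x640x3 uint8, blue, green, red; 480x640 float32, m along the optical axis (not along the pixel's ray), 0 where there is no reading.
- r.camera_info(name): a dict with "vertical_fov" (degrees; the focal length in pixels is half the picture's height over the tangent of half this angle, whatever the lens; pixels are square), "cx", "cy" (the principal point, pixels), "cam_to_world" (4x4, takes a point from camera to world coordinates). Camera axes: x right, y up, looking along -z (the intrinsics and any distortion apply to the point x, -y, -z); pixel columns grow to the right and rows downward; lengths in m; the calibration is good to about 2 mm. A picture is of the moment at which its call begins. camera_info takes no time and is no camera call.
- r.hand_in(): hands the job in; it is judged then, once.
The state is a dict: "clock": time; "joints": joint angles; "qvel": joint speeds; "tau": joint torques, N m; "tcp_pos": TCP position; "orientation": TCP orientation; "contact_force": force on the tool from outside, world axes, zero at the start; "moment": the same for the moment, N m; "grip_width": finger opening in m; "gripper_force": force on a finger pad.
Only numpy, scipy, OpenCV 4.12 (cv2) and the standard library are available. Lean on these libraries where they do the work, as an engineer would, in place of code of your own. Each camera call takes 0.05 s, during which the arm holds its last target. There are 200 camera calls.

TASK

Get the length stop ready for the next strip: clear the loose beech offcut off its bed into the chip tray at the bed's end, and turn the black T-bar knob until the stop's pointer lines up, tip to tip, with the pointed-nosed clip on the far edge (not the square-nosed one), to within 3 mm. Move the stop only with its knob, never by pushing the stop itself, and leave the tools, hinge plates, jar and clamp where they lie.

Things in the scene. Friction and masses are not known exactly. Their poses are not given: they have to be found in the camera images.
- gauge: Length-stop gauge, fixed. Plywood bed 140 (x) x 360 (y) x 50 mm high, with an open aluminium chip tray joined to its right (-y) end. Origin under the middle of the bed; +y runs along the bed away from the tray, +x to its far edge, z up. The bed's top is at z = 50 mm, its tray end at y = -180 mm.
- tray_in (a point): Middle of the tray's inner floor, 4 mm over the panel, axes as the gauge. The tray's inside is 142 (x) x 127 mm (y), its walls 4 mm thick, rims 45 mm over the panel (5 mm below the bed's top), so that things pushed off the bed's end drop in.
- knob (a joint): Turn of the T-bar knob about its upright axis, rad, anticlockwise from above positive; at 0 the bar lies along the gauge's x. Range -3.6 to 3.6; light friction (0.08 N m, about 2 N at 45 mm out); it stays where it is left. Rack and pinion: each rad moves the stop 15 mm, anticlockwise to the gauge's +y, clockwise to -y (towards the tray).
- knob_axis (a point): Middle of the knob's bar, on its axis, 92.5 mm over the panel; axes as the gauge (does not turn). The black T-bar is a straight bar 120 mm long, 16 wide, 25 high (80 to 105 mm over the panel, free below but for a post of radius 11 mm), with a hub of radius 18 mm. Either arm can be pushed sideways with a fingertip, for instance 45 mm from the axis.
- carriage: The sliding stop: aluminium block 44 (x) x 40 (y) x 16 mm on the bed, top 67 mm over the panel, with a slim steel pointer on it, a cone 36 mm long (top 76 mm), towards the gauge's +x. Moved by the knob along the gauge's y. Origin on the bed's top under the middle of the stop.
- pointer_tip (a point): Tip of the stop's cone pointer, 69.5 mm over the panel; axes as the gauge.
- index_clip: The index clip: steel clip 20 mm wide on the bed's far edge whose nose is a cone, 28 mm long, pointing at the stop (gauge's -x). Fixed, top 77 mm over the panel. It may sit left or right of the square clip. Origin on the bed's top under the clip; axes as the gauge.
- index_tip (a point): Tip of the index clip's cone, 68.5 mm over the panel; axes as the gauge. Aligned, the pointer's tip stands 5 mm in front of it with the same y in the gauge's frame.
- square_clip: Another steel clip of the same size whose nose is a square-ended bar, 50 to 80 mm along the edge from the index clip. Not the mark. Fixed; origin and axes like the index clip.
- offcut: Loose beech offcut, a plain block 65 (x) x 45 (y) x 35 mm (z), about 60 g, lying on the bed between the stop and the tray. Origin at the centre of its underside.
- offcut_mid (a point): Middle of the loose offcut's volume (17.5 mm over its underside), with the offcut's axes.
- hinge_plate_a: Aluminium hinge plate, 45 x 75 (y) mm, 10 mm thick at its knuckle, lying in front of the gauge towards its left part. Origin at its middle, on the panel. To be left alone.
- hinge_plate_b: Aluminium hinge plate, 45 x 75 (y) mm, 10 mm thick at its knuckle, lying in front of the gauge towards its right part. Origin at its middle, on the panel. To be left alone.
- spanner: Steel combination spanner, 180 mm long (along its x), lying beyond the gauge. Origin at its middle, on the panel. To be left alone.
- hex_driver: Hex driver, 180 mm long (along its x), green grip 32 mm thick, lying beyond the gauge's left end. Origin on the panel where the grip meets the shaft. To be left alone.
- spring_clamp: Spring clamp with yellow jaws gripping a beech scrap, about 165 mm long (along its x) and 80 mm wide, 30 mm high, lying left of the gauge. Origin near its middle, on the panel. To be left alone.
- screw_jar: Closed jar, 70 mm in diameter, 90 mm tall, right of the gauge. Origin under its centre. To be left alone.
- hammer: Hammer, 260 mm long (along its x), lying on the right. Origin at its middle, on the panel. To be left alone.

How it is judged:
At the end, for the whole second after the job is handed in: The pointer's tip is within 3 mm, along the bed, of the index clip's pointed tip, the knob is still, and the loose offcut lies at rest in the chip tray (its middle inside the tray's walls and less than 45 mm over its floor) (y of pointer_tip in the frame of index_tip between -0.003 and 0.003 m and x of offcut_mid in the frame of tray_in between -0.071 and 0.071 m and y of offcut_mid in the frame of tray_in between -0.0635 and 0.0635 m and z of offcut_mid in the frame of tray_in below 0.045 m and linear speed of offcut below 0.02 m/s and velocity of joint knob between -0.05 and 0.05 rad/s); the robot touches nothing.
It fails at once if the robot pushes the stop itself (more than 2 N) instead of its knob (contact force between any of the arm, the fingers and carriage above 2 N).
It fails at once if a bystander (hinge plate, spanner, hex driver, clamp, jar, hammer) is moved by more than 20 mm (distance of any of hinge_plate_a, hinge_plate_b, spanner, hex_driver, spring_clamp, screw_jar, hammer from where it was at the start of the episode above 0.02 m).
It also fails if it takes over 43 s, if anything falls off the work surface, if the arm or the gripper's body presses on something with over 40 N, if the wrist force passes 120 N, or if a joint passes its speed limit or range.

## Working session

There is one attempt and no reset: what is moved stays moved. The work goes in short steps, Python scripts to look and compute and a tool call to move; the robot and the scene stay as the last step left them, time stands still between calls to the robot, and variables do not carry over. Pictures are saved under pics/ and viewed, at most 10 in all, crops included, and the job is handed in when it is done.

Besides the shell and the picture viewer there is one more tool, called after "Request:" in YAML: its name, and indented under it one key for each argument. servo_tool: Moves the arm, as the interface text tells. Its arguments: {"type":"object","properties":{"commands":{"type":"array"},"force":{"type":"number"}},"required":["commands"]}

```bash
mkdir -p pics
cat > h.py <<'E'
import numpy as np, cv2
from bench import r
def K(n):
    c=r.camera_info(n); f=240/np.tan(np.radians(c["vertical_fov"])/2)
    return f,c["cx"],c["cy"],np.array(c["cam_to_world"])
def ray(n,u,v,z):
    f,cx,cy,T=K(n); d=T[:3,:3]@np.array([(u-cx)/f,-(v-cy)/f,-1]); o=T[:3,3]
    return o+d*(z-o[2])/d[2]
def proj(n,p):
    f,cx,cy,T=K(n); q=np.linalg.inv(T)@np.append(p,1)
    return np.array([cx+f*q[0]/-q[2],cy-f*q[1]/-q[2]])
def cloud(n,depth):
    f,cx,cy,T=K(n); v,u=np.mgrid[:480,:640]
    P=np.stack([(u-cx)/f*depth,-(v-cy)/f*depth,-depth],-1)
    return P@T[:3,:3].T+T[:3,3]
E
python3 - <<'E'
from h import *
for n in("scene","top"):
    im,d=r.grab_frame(n); cv2.imwrite(f"pics/{n}0.png",im); np.save(n+"0.npy",d)
    print(n,r.camera_info(n),(d>0).mean())
print(r.get_obs())
E
```

```text
scene {'vertical_fov': 52.76175594918431, 'cx': 323.2829732203499, 'cy': 237.37920888228984, 'cam_to_world': array([[-0.82208034, -0.39096265,  0.41392284,  0.97826338],
       [ 0.56935037, -0.55820201,  0.60353184,  0.58865812],
       [-0.00490584,  0.73181878,  0.68148162,  0.808662  ],
       [ 0.        ,  0.        ,  0.        ,  1.        ]])} 0.9959928385416666
top {'vertical_fov': 57.12674811003071, 'cx': 323.75802688363507, 'cy': 243.45799761267907, 'cam_to_world': array([[ 0.01079559,  0.98573082, -0.16798274,  0.38295722],
       [-0.99985831,  0.01281113,  0.01091935, -0.05912354],
       [ 0.01291559,  0.16784106,  0.98572946,  1.14703043],
       [ 0.        ,  0.        ,  0.        ,  1.        ]])} 0.9960123697916666
{'clock': 0.1, 'joints': array([-1.41808219,  0.47772403,  0.0223647 ,  1.55635287, -0.01151903,
        1.10930317, -0.08307624]), 'qvel': array([ 0.00109717, -0.00129559,  0.00064448, -0.0028052 , -0.00116964,
       -0.00024181, -0.00060484]), 'tau': array([ 4.89860075e-03, -5.97756743e+01,  1.61379453e+00, -2.81955528e+01,
        1.28171218e-02,  5.04479904e-03,  4.53542356e-06]), 'tcp_pos': array([0.17394086, 0.65164826, 0.23041882]), 'orientation': array([-4.08487802e-01, -3.11481834e+00,  2.60103910e-03]), 'contact_force': array([-0.24208313, -0.28060249,  0.20373004]), 'moment': array([-0.06565737,  0.0101798 , -0.01111732]), 'gripper_force': 0.0, 'grip_width': 0.08563883551846183}
```

View pics/top0.png

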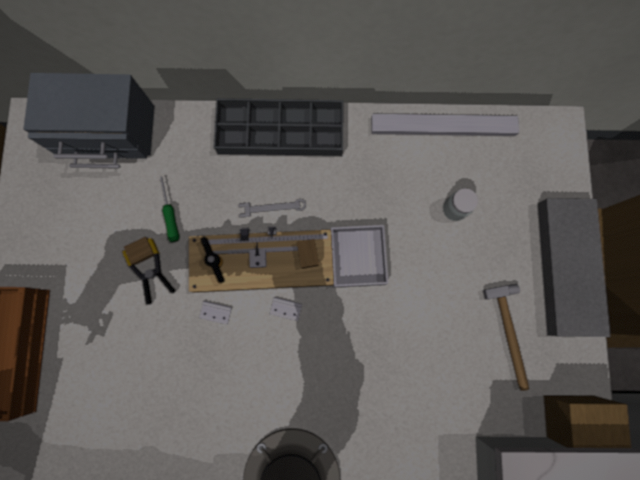

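View pics/scene0.png

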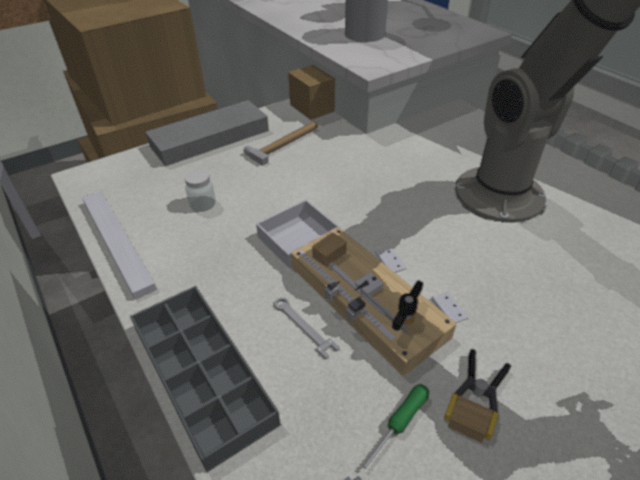

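The top view shows the gauge with its bed at cols 187–332, rows 232–290, the tray at (360,255), the offcut at (307,253), the stop at (258,257), the knob at (212,258) and the clips at (245,235) and (271,231). In the scene view the clips are at (333,288) and (356,306). I'll zoom in on both.

Run:
```python
from h import *
a=cv2.imread("pics/top0.png")[215:305,180:340]; b=cv2.imread("pics/scene0.png")[225:375,280:460]
cv2.imwrite("pics/topc.png",cv2.convertScaleAbs(cv2.resize(a,None,fx=5,fy=5,interpolation=cv2.INTER_CUBIC),alpha=1.6))
cv2.imwrite("pics/scenec.png",cv2.convertScaleAbs(cv2.resize(b,None,fx=4,fy=4,interpolation=cv2.INTER_CUBIC),alpha=1.4))
for n in("top","scene"):
    P=cloud(n,np.load(n+"0.npy"))
    for nm,uv in dict(top=[("knob",212,258),("stop",258,259),("offc",307,253),("bed",230,280),("tray",360,255),("panel",280,350)],scene=[("knob",407,304),("offc",328,247),("bed",330,265),("tray",295,230)])[n] if 0 else [(m[0],m[1],m[2]) for m in dict(top=[("knob",212,258),("stop",258,259),("offc",307,253),("bed",230,280),("tray",360,255),("panel",280,350)],scene=[("knob",407,304),("offc",328,247),("bed",410,350),("tray",295,230)])[n]] and []: pass
    for m in dict(top=[("knob",212,258),("stop",258,259),("offc",307,253),("bed",230,280),("tray",360,255),("panel",280,350)],scene=[("knob",407,304),("offc",328,247),("bed",410,350),("tray",295,230)])[n]:
        print(n,m,P[m[2],m[1]].round(3))
```

```text
top ('knob', 212, 258) [0.521 0.193 0.11 ]
top ('stop', 258, 259) [0.526 0.091 0.068]
top ('offc', 307, 253) [ 0.54  -0.03   0.085]
top ('bed', 230, 280) [0.475 0.16  0.052]
top ('tray', 360, 255) [ 0.548 -0.167  0.007]
top ('panel', 280, 350) [ 0.303  0.036 -0.005]
scene ('knob', 407, 304) [0.528 0.205 0.107]
scene ('offc', 328, 247) [ 0.548 -0.022  0.085]
scene ('bed', 410, 350) [0.559 0.258 0.049]
scene ('tray', 295, 230) [ 0.532 -0.185  0.005]
```

View pics/topc.png

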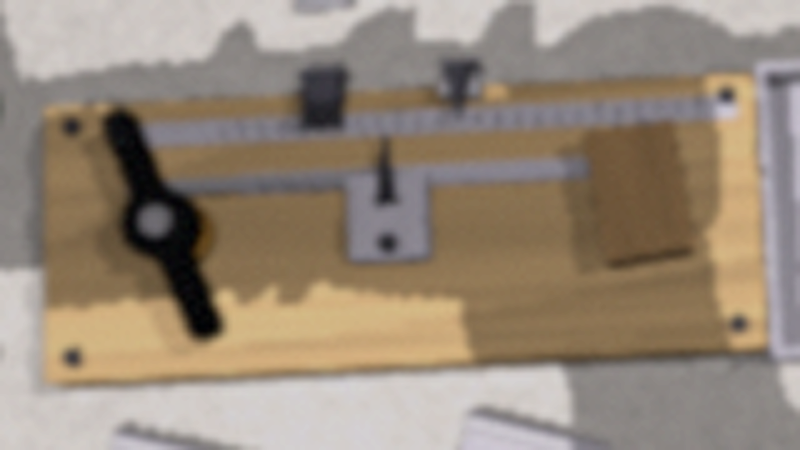

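View pics/scenec.png

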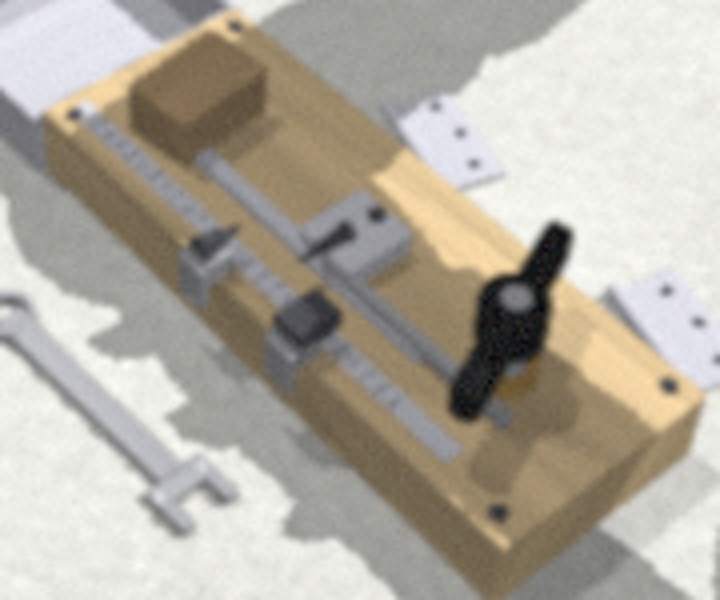

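The top crop shows the knob hub at (155,220) with bar ends (120,115) and (205,328), the pointer tip at (385,138), the conical nose tip at about (460,112) and the square clip at (323,98). The scene crop has the cone tip at about (238,228), the pointer tip at about (303,257), and the square clip at (308,315). So the index clip is the right-hand one, towards the tray.

```bash
cat >> h.py <<'E'
def tc(x,y): return 180+(x+.5)/5-.5, 215+(y+.5)/5-.5
def sc(x,y): return 280+(x+.5)/4-.5, 225+(y+.5)/4-.5
E
python3 - <<'E'
from h import *
np.set_printoptions(precision=4,suppress=True)
T=lambda x,y,z: ray("top",*tc(x,y),z)
S=lambda x,y,z: ray("scene",*sc(x,y),z)
c=[T(45,107,.05),T(757,76,.05),T(770,348,.05),T(47,385,.05)]
for p in c: print("corner",p)
print("len",np.linalg.norm(c[0]-c[1]),np.linalg.norm(c[2]-c[3]),"wid",np.linalg.norm(c[0]-c[3]),np.linalg.norm(c[1]-c[2]))
s=[S(45,112,.05),S(700,405,.05),S(495,550,.05)]
print("scene corners",*s, np.linalg.norm(s[0]-s[2]),np.linalg.norm(s[1]-s[2]))
ey=(c[0]-c[1])+(c[3]-c[2]); ey/=np.linalg.norm(ey); ex=np.array([ey[1],-ey[0],0]); O=np.mean(c,0)
print("yaw",np.degrees(np.arctan2(-ey[0],ey[1])),"O",O)
g=lambda p:np.array([(p-O)@ex,(p-O)@ey])*1000
pts=dict(knobT=T(155,220,.108),barA=T(120,115,.105),barB=T(207,330,.105),ptrT=T(385,138,.0695),idxT=T(460,112,.0685),ptrS=S(303,257,.0695),idxS=S(238,228,.0685),knobS=S(517,297,.108),sqT=T(323,98,.07),
 o1=T(590,133,.085),o2=T(672,126,.085),o3=T(692,247,.085),o4=T(610,262,.085),so1=S(132,92,.085),so2=S(205,38,.085),so3=S(267,72,.085),so4=S(193,128,.085),stopL=T(348,180,.067),stopR=T(430,180,.067),stopB=T(388,262,.067))
for k,p in pts.items(): print(k,p[:2]*1000,"gauge",g(p))
E
```

```text
corner [0.5846 0.2697 0.05  ]
corner [ 0.6053 -0.0893  0.05  ]
corner [ 0.4675 -0.0969  0.05  ]
corner [0.445  0.2601 0.05  ]
len 0.3596151009119764 0.3576467775725005 wid 0.13985013498207796 0.13803129213934023
scene corners [ 0.6049 -0.0837  0.05  ] [0.4529 0.2664 0.05  ] [0.587  0.2704 0.05  ] 0.35450942428324855 0.1341746063576278
yaw 3.453838048467292 O [0.5256 0.0859 0.05  ]
knobT [520.1517 197.0586] gauge [  1.2595 111.2612]
barA [571.0241 217.2309] gauge [ 53.2547 128.332 ]
barB [468.5946 170.5588] gauge [-51.8004  87.9155]
ptrT [567.5824  95.2439] gauge [42.4703  6.774 ]
idxT [581.3434  58.6748] gauge [ 54.0032 -30.5577]
ptrS [562.9587  95.9737] gauge [37.899  7.781]
idxS [577.7196  60.7966] gauge [ 50.5138 -28.2215]
knobS [517.7094 198.3822] gauge [ -1.0986 112.7295]
sqT [587.2352 126.6118] gauge [63.9771 36.9009]
o1 [568.7097  -6.8949] gauge [ 37.4423 -95.2472]
o2 [572.7105 -46.916 ] gauge [  39.0247 -135.4366]
o3 [513.2493 -57.4748] gauge [ -20.9646 -142.394 ]
o4 [505.4512 -17.8838] gauge [ -26.3634 -102.4052]
so1 [575.8261 -38.8267] gauge [  42.622  -127.5498]
so2 [518.9669 -51.2792] gauge [ -14.8841 -136.5542]
so3 [507.2074  -9.7784] gauge [-24.1221 -94.4203]
so4 [564.6435   2.1738] gauge [ 33.9297 -85.95  ]
stopL [546.6987 113.1001] gauge [22.7002 25.8558]
stopR [547.2162  72.6128] gauge [ 20.7777 -14.5891]
stopB [506.1865  91.8834] gauge [-19.0165   7.1183]
```

Request:
servo_tool:
  commands:
    - [0, 0, 6, 24, -32, -4, 0]
    - [0, 0, 12, 48, -64, -8, 0]
    - [0, 0, 18, 72, -96, -12, 0]
    - [0, 0, 24, 96, -128, -16, 0]
    - [0, 0, 30, 120, -160, -20, 0]
  force: 40

```text
clock: 0.52
tcp_pos: [0.2947, 0.4903, 0.2108]
orientation: [0.42, -3.113, 0.001]
contact_force: [-0.1, 1.2, 0.1]
grip_width: 0.0855
gripper_force: 0.0
```

Request:
servo_tool:
  commands:
    - [0, 0, 0, 24, -32, -4, 0.2]
    - [0, 0, 0, 48, -64, -8, 0.2]
    - [0, 0, 0, 72, -96, -12, 0.2]
    - [0, 0, 0, 96, -128, -16, 0.2]
    - [0, 0, 0, 120, -160, -20, 0.2]

```text
clock: 0.93
tcp_pos: [0.4147, 0.3303, 0.191]
orientation: [0.412, -3.114, 0.0]
contact_force: [0.1, 0.1, -0.5]
grip_width: 0.0678
gripper_force: 0.0
```

Request:
servo_tool:
  commands:
    - [0, 0, 0, 22, -28, -6, 0.2]
    - [0, 0, 0, 44, -56, -12, 0.2]
    - [0, 0, 0, 66, -84, -18, 0.2]
    - [0, 0, 0, 88, -112, -24, 0.2]
    - [0, 0, 0, 105, -133, -31, 0.2]

```text
clock: 1.35
tcp_pos: [0.5205, 0.196, 0.16]
orientation: [-0.408, 3.115, -0.002]
contact_force: [0.2, 0.5, -0.3]
grip_width: 0.0682
gripper_force: 0.0
```

Run:
```python
from h import *
o=r.get_obs(); print(o["tcp_pos"],o["joints"].round(2),o["contact_force"])
im,d=r.grab_frame("scene"); b=im[190:370,280:480]
cv2.imwrite("pics/s1.png",cv2.convertScaleAbs(cv2.resize(b,None,fx=3,fy=3,interpolation=cv2.INTER_CUBIC),alpha=1.4))
```

```text
[0.5205476  0.19599935 0.16001515] [-0.56  0.36  0.11  1.92 -0.05  0.86  1.4 ] [ 0.18356496  0.45595617 -0.33288292]
```

View pics/s1.png

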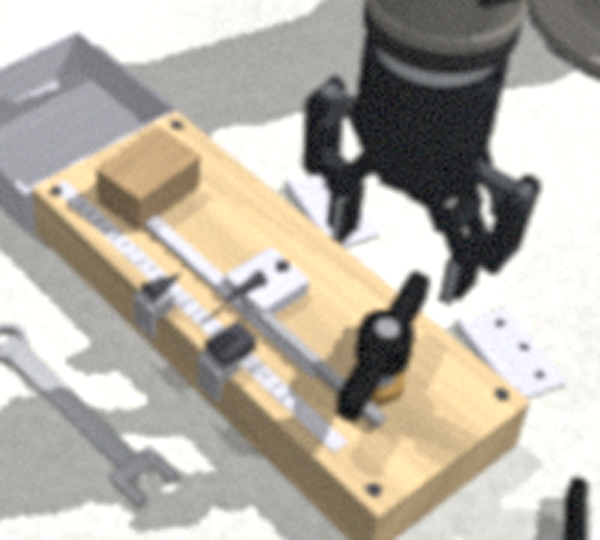

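The fingers stand open above the knob (hub at crop (385,335)), and the path straight down is clear. I'll descend, then grip the hub.

Request:
servo_tool:
  commands:
    - [0, 0, 0, -1, 1, -30, 0.2]
    - [0, 0, 0, -1, 1, -60, 0.2]
    - [0, 0, 0, -1, 1, -87, 0.2]
    - [0, 0, 0, -1, 1, -87, 0.4]
    - [0, 0, 0, -1, 1, -87, 0.4]

```text
clock: 1.82
tcp_pos: [0.5168, 0.1998, 0.0723]
orientation: [0.411, -3.111, 0.002]
contact_force: [0.7, -0.5, 1.4]
grip_width: 0.0516
gripper_force: 0.0
```

Request:
servo_tool:
  commands:
    - [0, 0, 0, 0, 0, 0, 0.7]
    - [0, 0, 0, 0, 0, 0, 0.7]
    - [0, 0, 0, 0, 0, 0, 0.7]
    - [0, 0, 0, 0, 0, 0, 0.7]

```text
clock: 2.15
tcp_pos: [0.5195, 0.1962, 0.0752]
orientation: [-0.406, 3.114, -0.006]
contact_force: [1.6, -10.1, -0.0]
grip_width: 0.0351
gripper_force: 40.0
```

Request:
servo_tool:
  commands:
    - [0, 0, -7, 0, -1, 0, 0.7]
    - [0, 0, -14, 0, -1, 0, 0.7]
    - [0, 0, -21, 0, -1, 0, 0.7]
    - [0, 0, -28, 0, -1, 0, 0.7]
    - [0, 0, -35, 0, -1, 0, 0.7]

```text
clock: 2.57
tcp_pos: [0.5195, 0.1962, 0.0752]
orientation: [0.556, 3.089, -0.003]
contact_force: [2.8, -7.8, -2.7]
grip_width: 0.0351
gripper_force: 40.3
```

Run:
```python
from h import *
o=r.get_obs(); print(o["tcp_pos"],o["joints"].round(2),o["contact_force"],o["moment"])
```

```text
[0.51945153 0.19621189 0.07517723] [-0.67  0.49  0.25  1.98 -0.18  0.68  0.91] [ 2.81630675 -7.78565846 -2.72589759] [-1.91113093 -0.29647543  0.09878528]
```

Request:
servo_tool:
  commands:
    - [0, 0, -7, 0, -1, 0, 0.7]
    - [0, 0, -14, 0, -1, 0, 0.7]
    - [0, 0, -21, 0, -1, 0, 0.7]
    - [0, 0, -28, 0, -1, 0, 0.7]
    - [0, 0, -35, 0, -1, 0, 0.7]

```text
clock: 2.98
tcp_pos: [0.5195, 0.1963, 0.0752]
orientation: [1.458, 2.78, 0.001]
contact_force: [3.5, -5.8, -4.7]
grip_width: 0.0349
gripper_force: 40.4
```

Request:
servo_tool:
  commands:
    - [0, 0, -7, 0, 0, 0, 0.7]
    - [0, 0, -14, 0, 0, 0, 0.7]
    - [0, 0, -21, 0, 0, 0, 0.7]
    - [0, 0, -28, 0, 0, 0, 0.7]
    - [0, 0, -35, 0, 0, 0, 0.7]

```text
clock: 3.4
tcp_pos: [0.5195, 0.1964, 0.0752]
orientation: [2.227, 2.213, 0.003]
contact_force: [3.1, -6.7, -4.7]
grip_width: 0.0349
gripper_force: 40.4
```

Run:
```python
from h import *
o=r.get_obs(); print(o["tcp_pos"],o["joints"].round(2),o["contact_force"],o["moment"])
im,d=r.grab_frame("scene"); im2,_=r.grab_frame("top")
a=cv2.resize(im[245:330,300:400],None,fx=6,fy=6,interpolation=cv2.INTER_CUBIC)
b=cv2.resize(im2[225:275,245:295],None,fx=6,fy=6,interpolation=cv2.INTER_CUBIC)
w=np.zeros((510,1,3),np.uint8); b=cv2.copyMakeBorder(b,0,210,0,0,cv2.BORDER_CONSTANT)
out=np.hstack([a,b])[:, :800] ; 
out=np.hstack([a[:,:500],b]); cv2.imwrite("pics/m1.png",cv2.convertScaleAbs(out,alpha=1.3))
```

```text
[0.51954513 0.19641906 0.07521245] [-0.91  0.55  0.57  2.   -0.44  0.71 -0.07] [ 3.07060245 -6.67516288 -4.74241829] [-1.46525673 -0.18445478  0.11177096]
```

View pics/m1.png

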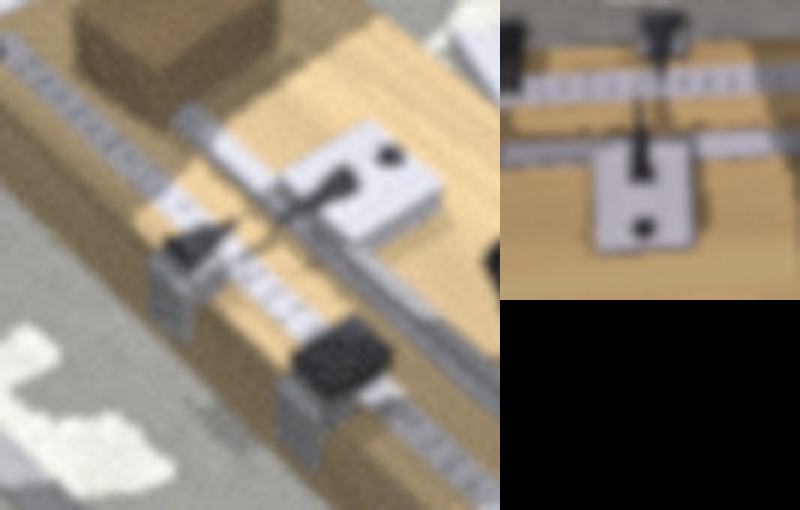

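The conical nose (tip at left panel (238,224)) and the pointer (tip about (268,228)) are close now. In the right-hand top panel they are at x≈641 and x≈661. I'll compute the remaining gap from tips and bodies.

Run:
```python
from h import *
np.set_printoptions(precision=1,suppress=True)
t=np.radians(3.45); ey=np.array([-np.sin(t),np.cos(t),0]); ex=np.array([ey[1],-ey[0],0]); O=np.array([.5256,.0859,.05])
g=lambda p:np.array([(p-O)@ex,(p-O)@ey])*1000
T=lambda x,y,z: g(ray("top",245+(x-500+.5)/6-.5,225+(y+.5)/6-.5,z))
S=lambda x,y,z: g(ray("scene",300+(x+.5)/6-.5,245+(y+.5)/6-.5,z))
print("top ptr",T(640,100,.0695),"base",T(642,182,.07),"idx",T(661,85,.0685),"nose base",T(663,18,.0725))
print("stop edges",T(594,190,.067),T(696,190,.067),"screw",T(643,228,.067))
print("scene ptr",S(268,228,.0695),"base",S(352,180,.07),"screw",S(391,156,.067),"idx",S(238,224,.0685),"stop corners",S(372,122,.067),S(440,188,.067),S(284,172,.067),S(358,242,.067))
```

```text
top ptr [ 43.5 -21.2] base [  9.2 -21.1] idx [ 49.6 -29.9] nose base [ 77. -32.]
stop edges [ 7.3 -1. ] [  5.3 -42.9] screw [ -9.4 -20.7]
scene ptr [ 44.6 -19. ] base [  8.  -17.6] screw [-12.1 -19.7] idx [ 50.8 -27.4] stop corners [-17.7 -36.1] [-15.2   2.1] [ 22.1 -37.1] [23.3  3.1]
```

Request:
servo_tool:
  commands:
    - [0, 0, -7, 0, 0, 0, 0.7]
    - [0, 0, -14, 0, 0, 0, 0.7]
    - [0, 0, -21, 0, 0, 0, 0.7]
    - [0, 0, -28, 0, 0, 0, 0.7]
    - [0, 0, -33, 0, 0, 0, 0.7]

```text
clock: 3.92
tcp_pos: [0.5197, 0.1964, 0.0752]
orientation: [2.764, 1.489, 0.004]
contact_force: [3.2, -7.0, -3.0]
grip_width: 0.0351
gripper_force: 41.2
```

Run:
```python
from h import *
o=r.get_obs(); print(o["tcp_pos"],o["orientation"],o["contact_force"],o["moment"])
def av(n,k=6): return np.mean([r.grab_frame(n)[0].astype(float) for _ in range(k)],0).astype(np.uint8)
im,im2=av("scene"),av("top")
a=cv2.resize(im[265:305,310:360],None,fx=8,fy=8,interpolation=cv2.INTER_CUBIC)
b=cv2.resize(im2[225:265,250:300],None,fx=8,fy=8,interpolation=cv2.INTER_CUBIC)
cv2.imwrite("pics/m2.png",cv2.convertScaleAbs(np.hstack([a,b]),alpha=1.3))
```

```text
[0.51967702 0.19640256 0.07519986] [2.76415938 1.48928832 0.00429936] [ 3.22095531 -6.98613325 -2.9540104 ] [-1.33805325 -0.33168719  0.11975895]
```

View pics/m2.png

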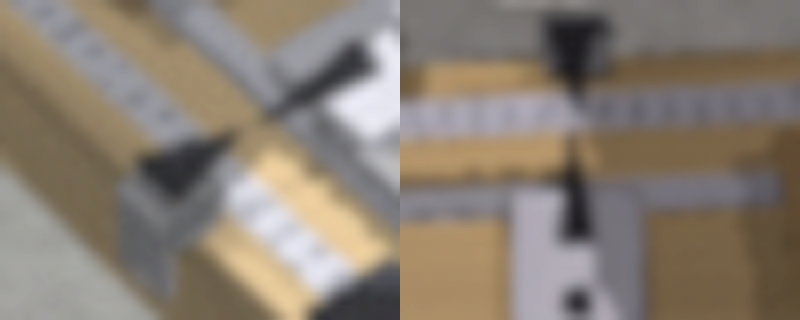

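The left panel shows the index cone (base (180,165), tip near (228,138)) and the pointer (base (365,55), tip near (260,118)) in one line. In the top panel both are at x≈574. I'll check this numerically.

Run:
```python
from h import *
np.set_printoptions(precision=1,suppress=True)
t=np.radians(3.45); ey=np.array([-np.sin(t),np.cos(t),0]); ex=np.array([ey[1],-ey[0],0]); O=np.array([.5256,.0859,.05])
g=lambda p:np.array([(p-O)@ex,(p-O)@ey])*1000
T=lambda x,y,z: g(ray("top",250+(x-400+.5)/8-.5,225+(y+.5)/8-.5,z))
S=lambda x,y,z: g(ray("scene",310+(x+.5)/8-.5,265+(y+.5)/8-.5,z))
print("top ptr",T(573,138,.0695),"base",T(576,238,.07),"screw",T(576,301,.067),"idx",T(574,100,.0685),"nose base",T(575,20,.0725),"mid",T(575,50,.0705))
print("scene ptr",S(255,121,.0695),"base",S(365,55,.07),"idx",S(232,134,.0685),"nose base",S(180,175,.07), "mid",S(200,155,.07))
# image-line check: project gauge-x line through the index tip
for n in("top","scene"):
    for x in (78,50,45,9): 
        p=O+ex*x/1000+ey*-.0295; p[2]=.069; print(n,x,((proj(n,p)-([250,225] if n=="top" else [310,265])+.5)*8-.5+([400,0] if n=="top" else [0,0])))
```

```text
top ptr [ 41.7 -29.3] base [ 10.4 -29.3] screw [ -8.8 -28.4] idx [ 53.9 -29.8] nose base [ 78.4 -31.3] mid [ 69.3 -30.8]
scene ptr [ 44.  -28.7] base [  7.2 -28.3] idx [ 50.9 -29.6] nose base [ 70.8 -26. ] mid [ 62.6 -28.1]
top 78 [570.5  23.7]
top 50 [573.2 112. ]
top 45 [573.7 127.9]
top 9 [577.1 242.8]
scene 78 [149.2 182.8]
scene 50 [234.8 131.3]
scene 45 [249.9 122.2]
scene 9 [356.4  58.1]
```

Request:
servo_tool:
  commands:
    - [0, 0, -2, 0, 0, 0, 0.7]
    - [0, 0, -2, 0, 0, 0, 0.7]
    - [0, 0, -2, 0, 0, 0, 0.2]
    - [0, 0, -2, 0, 0, 0, 0.2]
    - [0, 0, -2, 0, 0, 0, 0.2]

```text
clock: 4.93
tcp_pos: [0.5186, 0.1996, 0.0745]
orientation: [-2.784, -1.453, -0.004]
contact_force: [0.5, 0.7, 0.2]
grip_width: 0.0676
gripper_force: 0.0
```

Request:
servo_tool:
  commands:
    - [0, 0, 0, 0, 0, 30, 0.2]
    - [0, 0, 0, 0, 0, 60, 0.2]
    - [0, 0, 0, 0, 0, 90, 0.2]
    - [0, 0, 0, 0, 0, 90, 0.2]

```text
clock: 5.27
tcp_pos: [0.5214, 0.1996, 0.1689]
orientation: [-2.784, -1.452, -0.014]
contact_force: [0.8, 0.2, -0.5]
grip_width: 0.0684
gripper_force: 0.0
```

Request:
servo_tool:
  commands:
    - [0, 0, -7, 2, -28, 0, 0.2]
    - [0, 0, -14, 4, -56, 0, 0.2]
    - [0, 0, -21, 6, -84, 0, 0.2]
    - [0, 0, -28, 8, -112, 0, 0.2]
    - [0, 0, -35, 10, -140, 0, 0.2]

```text
clock: 5.68
tcp_pos: [0.5282, 0.0579, 0.1637]
orientation: [-3.093, -0.54, -0.002]
contact_force: [0.4, -0.2, 0.7]
grip_width: 0.0687
gripper_force: 0.0
```

Run:
```python
from h import *
o=r.get_obs(); print(o["tcp_pos"],o["orientation"],o["joints"].round(2))
for n in("top","scene"):
    P=cloud(n,np.load(n+"0.npy")); t=np.radians(3.45)
    m=(P[...,2]>.078)&(P[...,2]<.093)&(abs(P[...,0]-.54)<.06)&(abs(P[...,1]+.03)<.055)
    q=(P[m][:,:2]*1000).astype(np.float32); print(n,m.sum(),cv2.minAreaRect(q),q.mean(0),np.median(P[m][:,2]))
```

```text
[0.52815133 0.05792821 0.16367531] [-3.09330831e+00 -5.39982900e-01 -1.54564756e-03] [-1.    0.51  1.03  2.01 -0.55  0.93 -0.9 ]
top 491 ((540.997314453125, -30.717256546020508), (65.92205047607422, 44.77549743652344), 11.109313011169434) [540.09625  -30.834085] 0.0855540497550229
scene 491 ((538.6942138671875, -28.7940616607666), (67.33422088623047, 46.069271087646484), 10.035451889038086) [540.98706  -26.535334] 0.08437778764261694
```

Request:
servo_tool:
  commands:
    - [0, 0, -5, 4, -30, -12, 0.2]
    - [0, 0, -9, 8, -60, -24, 0.2]
    - [0, 0, -9, 12, -88, -34, 0.2]
    - [0, 0, -9, 12, -88, -34, 0.2]

```text
clock: 6.02
tcp_pos: [0.5393, -0.0358, 0.1288]
orientation: [3.126, 0.291, -0.0]
contact_force: [0.3, -0.6, 0.4]
grip_width: 0.0684
gripper_force: 0.0
```

Run:
```python
from h import *
o=r.get_obs(); print(o["tcp_pos"],o["orientation"],o["joints"].round(2))
```

```text
[ 0.53930028 -0.0357568   0.12875693] [ 3.12556858e+00  2.90993235e-01 -4.78968959e-04] [-0.78  0.58  0.99  2.02 -0.63  0.89 -0.83]
```

Request:
servo_tool:
  commands:
    - [0, 0, 0, 0, 4, -25, 0.2]
    - [0, 0, 0, 0, 4, -50, 0.2]
    - [0, 0, 0, 0, 4, -71, 0.2]
    - [0, 0, 0, 0, 4, -71, 0.2]
    - [0, 0, 0, 0, 4, -71, 0.4]

```text
clock: 6.43
tcp_pos: [0.5397, -0.0252, 0.0582]
orientation: [-3.126, -0.304, 0.002]
contact_force: [-0.5, -0.1, 0.3]
grip_width: 0.0578
gripper_force: 0.3
```

Request:
servo_tool:
  commands:
    - [0, 0, 0, 0, 0, 0, 0.65]
    - [0, 0, 0, 0, 0, 0, 0.65]
    - [0, 0, 0, 0, 0, 0, 0.65]
    - [0, 0, 0, 0, 0, 0, 0.65]
  force: 30

```text
clock: 6.77
tcp_pos: [0.5411, -0.0256, 0.0596]
orientation: [-3.127, -0.303, -0.004]
contact_force: [-0.7, 1.1, 8.0]
grip_width: 0.0444
gripper_force: 33.0
```

Request:
servo_tool:
  commands:
    - [0, 0, 0, 0, 0, 38, 0.65]
    - [0, 0, 0, 0, -35, 40, 0.65]
    - [0, 0, 0, 0, -70, 40, 0.65]
    - [0, 0, 0, 0, -105, 40, 0.65]
    - [0, 0, 0, 0, -135, 40, 0.65]

```text
clock: 7.18
tcp_pos: [0.5402, -0.1626, 0.0993]
orientation: [3.126, 0.303, 0.002]
contact_force: [-0.0, -0.5, -1.1]
grip_width: 0.0447
gripper_force: 32.1
```

Run:
```python
from h import *
o=r.get_obs(); print(o["tcp_pos"],o["grip_width"],o["joints"].round(2))
im,d=r.grab_frame("scene"); im2,_=r.grab_frame("top")
a=cv2.resize(im[180:310,220:380],None,fx=2.5,fy=2.5); b=cv2.resize(im2[190:320,240:400],None,fx=2.5,fy=2.5)
cv2.imwrite("pics/g1.png",cv2.convertScaleAbs(np.hstack([a,b]),alpha=1.4))
```

```text
[ 0.54021699 -0.16259089  0.09930635] 0.044680210559125015 [-0.48  0.64  0.91  1.98 -0.67  0.85 -0.57]
```

View pics/g1.png

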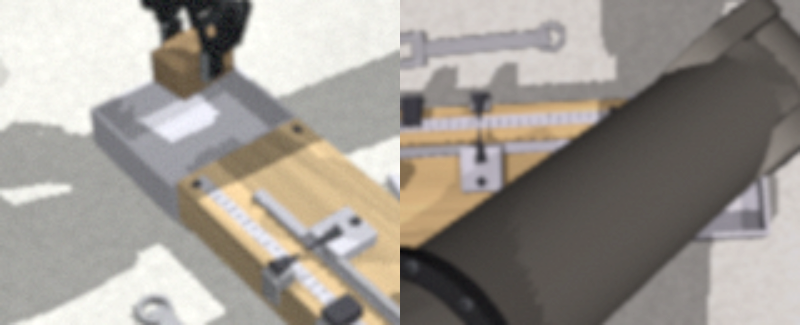

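The offcut is held over the tray (left panel, block at (190,60)), and the pointer and cone are lined up in the right panel at (481,120). I'll lower it.

Request:
servo_tool:
  commands:
    - [0, 0, 0, 0, 0, -30, 0.65]
    - [0, 0, 0, 0, 0, -60, 0.65]
    - [0, 0, 0, 0, 0, -80, 0.65]
    - [0, 0, 0, 0, 0, -80, 0.65]
    - [0, 0, 0, 0, 0, -80, 0.65]

```text
clock: 7.7
tcp_pos: [0.5397, -0.1604, 0.0183]
orientation: [-3.126, -0.303, 0.002]
contact_force: [0.3, -1.2, 0.5]
grip_width: 0.0442
gripper_force: 32.2
```

Request:
servo_tool:
  commands:
    - [0, 0, 0, 0, 0, 0, 0.35]
    - [0, 0, 0, 0, 0, 0, 0.35]
    - [0, 0, 0, 0, 0, 0, 0.35]
    - [0, 0, 0, 0, 0, 0, 0.35]

```text
clock: 8.03
tcp_pos: [0.5407, -0.1608, 0.0193]
orientation: [3.127, 0.303, 0.003]
contact_force: [0.4, -0.0, 0.5]
grip_width: 0.0558
gripper_force: 0.0
```

Request:
servo_tool:
  commands:
    - [0, 0, 0, 0, 0, 30, 0.35]
    - [0, 0, 0, 0, 0, 65, 0.35]
    - [0, 0, 0, 0, 0, 105, 0.35]
    - [0, 0, 0, 0, 0, 145, 0.35]
    - [0, 0, 0, 0, 0, 185, 0.35]

```text
clock: 8.45
tcp_pos: [0.5395, -0.1609, 0.2054]
orientation: [-3.127, -0.301, 0.0]
contact_force: [0.9, -0.0, 0.4]
grip_width: 0.0556
gripper_force: 0.0
```

Run:
```python
from h import *
def av(n,k=6): return np.mean([r.grab_frame(n)[0].astype(float) for _ in range(k)],0).astype(np.uint8)
im,im2=av("scene"),av("top")
a=cv2.resize(im[265:305,310:360],None,fx=8,fy=8,interpolation=cv2.INTER_CUBIC)
b=cv2.resize(im2[225:265,250:300],None,fx=8,fy=8,interpolation=cv2.INTER_CUBIC)
c=cv2.resize(im[180:292,220:420],None,fx=2,fy=2)
out=np.vstack([np.hstack([a,b]),np.hstack([c,cv2.resize(im2[190:302,240:440],None,fx=2,fy=2)])])
cv2.imwrite("pics/m3.png",cv2.convertScaleAbs(out,alpha=1.3)); print(out.shape)
P=cloud("scene",r.grab_frame("scene")[1])
m=(P[...,2]>.03)&(P[...,2]<.043)&(abs(P[...,0]-.54)<.055)&(abs(P[...,1]+.161)<.05)
print(m.sum(),cv2.minAreaRect((P[m][:,:2]*1000).astype(np.float32)),np.median(P[m][:,2]))
```

```text
(544, 800, 3)
407 ((538.4320678710938, -157.19192504882812), (69.0932846069336, 48.76003646850586), 11.878965377807617) 0.03841647602957532
```

View pics/m3.png

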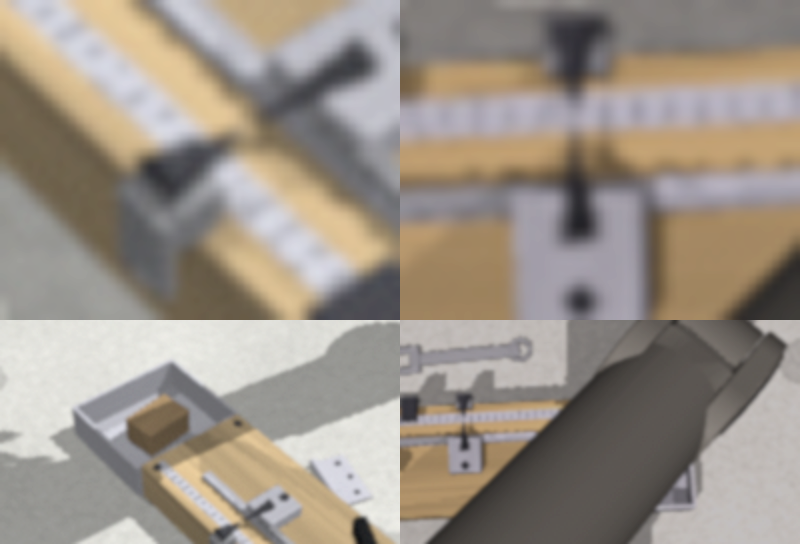

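The offcut lies flat in the tray, its top at 38 mm against the expected 39. The pointer and index cone line up in both views: tips at (576,138) and (575,100) in the top panel, about 1 mm off at most. I'll hand it in.

```bash
python3 -c "
from bench import r
print(r.hand_in())"
```

```text
the job is handed in; nothing more can be done
None
```

I've handed the job in: the offcut is lying flat in the chip tray, and the stop's pointer lines up with the pointed-nosed clip to about 1 mm by camera, inside the 3 mm limit (the hand-in returned no verdict).

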